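# Find the loaded core canister by weight

## Task

One of the four identical closed canisters still holds a steel mould core; the others hold only a light plastic plug. Lift canisters to find the heavy one and set that one down gently, upright, on the floor of the red return tray. Put any other canister you lifted back where it stood, keep all of them upright, and leave the other things on the bench alone.

Things in the scene. Friction and masses are not known exactly. Their poses are not given: they have to be found in the camera images.
- can1: closed silvery canister, orange lid, 73 mm across, one of four look-alikes; origin: centre of its underside, z up. Lid top at 80 mm; on it a black grip bar 52 mm long (its x), 20 wide (its y), from 80 to 114 mm up, to pinch from above. Total mass 0.24 to 0.32 kg with a plastic plug inside, 0.58 to 0.78 kg with the steel core; nothing seen, nor name or place, tells which
- can2: closed silvery canister, orange lid, 73 mm across, one of four look-alikes; origin: centre of its underside, z up. Lid top at 80 mm; on it a black grip bar 52 mm long (its x), 20 wide (its y), from 80 to 114 mm up, to pinch from above. Total mass 0.24 to 0.32 kg with a plastic plug inside, 0.58 to 0.78 kg with the steel core; nothing seen, nor name or place, tells which
- can3: closed silvery canister, orange lid, 73 mm across, one of four look-alikes; origin: centre of its underside, z up. Lid top at 80 mm; on it a black grip bar 52 mm long (its x), 20 wide (its y), from 80 to 114 mm up, to pinch from above. Total mass 0.24 to 0.32 kg with a plastic plug inside, 0.58 to 0.78 kg with the steel core; nothing seen, nor name or place, tells which
- can4: closed silvery canister, orange lid, 73 mm across, one of four look-alikes; origin: centre of its underside, z up. Lid top at 80 mm; on it a black grip bar 52 mm long (its x), 20 wide (its y), from 80 to 114 mm up, to pinch from above. Total mass 0.24 to 0.32 kg with a plastic plug inside, 0.58 to 0.78 kg with the steel core; nothing seen, nor name or place, tells which
- tray: red shallow open return tray fixed on the bench, 150 (its x) x 130 (its y) x 30 mm tall outside, walls and floor 5 mm thick; origin at the centre of its underside, so its inner floor is 5 mm above the origin; empty at the start
- gear: bystander: black nylon gear blank lying flat, 87 mm across, hub 26 mm tall; origin at the centre of its underside
- bushing: bystander: white acetal bushing standing on end, 44 mm across, 50 mm tall; origin at the centre of its underside
- scraper: bystander: chrome hand scraper lying flat, about 190 mm long (along its x), 26 mm wide, 24 mm tall; origin on the bench near its middle
- bottle_cap: bystander: blue polypropylene bottle cap, 62 mm across, 24 mm tall; origin at the centre of its underside
- sprue_puller: bystander: squat aluminium sprue puller standing upright, 44 mm across, 56 mm tall; origin at the centre of its underside
- tool_handle: bystander: green deburring tool handle lying down, 145 mm long (along its x), 32 mm tall; origin on the bench at its middle

How it is judged (in metres and radians):
On the way:
1. a canister is lifted clear of the bench, upright (((height (world z) of can1 above 0.02 m and angle between can1's own z axis and vertical below 0.35 rad) or (height (world z) of can2 above 0.02 m and angle between can2's own z axis and vertical below 0.35 rad) or (height (world z) of can3 above 0.02 m and angle between can3's own z axis and vertical below 0.35 rad) or (height (world z) of can4 above 0.02 m and angle between can4's own z axis and vertical below 0.35 rad))), for 0.2 s.
At the end, for the whole second after the job is handed in: the canister with the steel core stands upright (within 0.1 rad) at rest on the tray's floor (it presses on the tray with more than 4.4 N, which a light one cannot), within 50 mm of the tray's centre; the other three stand upright within 40 mm of where they started (((contact force between can1 and tray above 4.4 N and horizontal distance between can1 and tray below 0.05 m and height (world z) of can1 below 0.012 m and angle between each of can1, can2, can3, can4's own z axis and vertical below 0.1 rad and linear speed of each of can1, can2, can3, can4 below 0.02 m/s and distance of each of can2, can3, can4 from where it was at the start of the episode below 0.04 m) or (contact force between can2 and tray above 4.4 N and horizontal distance between can2 and tray below 0.05 m and height (world z) of can2 below 0.012 m and angle between each of can2, can1, can3, can4's own z axis and vertical below 0.1 rad and linear speed of each of can2, can1, can3, can4 below 0.02 m/s and distance of each of can1, can3, can4 from where it was at the start of the episode below 0.04 m) or (contact force between can3 and tray above 4.4 N and horizontal distance between can3 and tray below 0.05 m and height (world z) of can3 below 0.012 m and angle between each of can3, can1, can2, can4's own z axis and vertical below 0.1 rad and linear speed of each of can3, can1, can2, can4 below 0.02 m/s and distance of each of can1, can2, can4 from where it was at the start of the episode below 0.04 m) or (contact force between can4 and tray above 4.4 N and horizontal distance between can4 and tray below 0.05 m and height (world z) of can4 below 0.012 m and angle between each of can4, can1, can2, can3's own z axis and vertical below 0.1 rad and linear speed of each of can4, can1, can2, can3 below 0.02 m/s and distance of each of can1, can2, can3 from where it was at the start of the episode below 0.04 m))); the robot touches nothing.
It fails at once if a canister is tipped by more than 0.5 rad (angle between any of can1, can2, can3, can4's own z axis and vertical above 0.5 rad).
It fails at once if a canister is dropped or slammed down (moving faster than 0.6 m/s within 30 mm of the bench) ((linear speed of can1 above 0.6 m/s and height (world z) of can1 below 0.03 m) or (linear speed of can2 above 0.6 m/s and height (world z) of can2 below 0.03 m) or (linear speed of can3 above 0.6 m/s and height (world z) of can3 below 0.03 m) or (linear speed of can4 above 0.6 m/s and height (world z) of can4 below 0.03 m)).
It fails at once if another thing on the bench is moved by more than 30 mm (distance of any of gear, bushing, scraper, bottle_cap, sprue_puller, tool_handle from where it was at the start of the episode above 0.03 m).
It also fails if it takes over 72 s, if anything falls off the work surface, if the arm or the gripper's body presses on something with over 40 N, if the wrist force passes 120 N, or if a joint passes its speed limit or range.

## Robot

A 7-joint arm with a two-finger parallel gripper is mounted at the origin on the work surface. World frame = base frame: x ahead of the robot, y to its left, z up, the work surface at z = 0. Lengths are in mm, angles in rad, forces in N, time in s.
With the tool pointing down it reaches from about 425 to 925 mm from the base axis. Payload 6.8 kg.
Tool frame: the origin (TCP) lies midway between the tips of the shut fingers; the grasp point (between the pads) lies 19 mm behind it; z points along the fingers, y is the line along which they close (so a half turn about z gives the same grasp; the last joint's range is limited). The gripper opens to 85 mm and grips with 20 to 120 N. Pads are 22 mm wide; open, the fingers measure 114 mm over their backs; the gripper's body (76 mm by 85 mm) begins 54 mm behind the grasp point. The pads swing forward as they close: fully open they stand 13 mm farther back than shut.
Start: joints at [1.035, 0.477, 0.022, 1.555, -0.011, 1.109, -0.083], TCP at [280.048, -614.183, 231.308] pointing down, gripper open.
Joint ranges: [-2.96, 2.96], [-0.34, 2.1], [-1.41, 1.46], [0.24, 2.44], [-1.37, 4.51], [0.17, 1.92], [-2.96, 2.96]. Speed limits (rad/s): [2.39, 2.39, 3.14, 3.14, 3.14, 3.14, 3.14].

## Interface

Orientations are given as a unit quaternion [w, x, y, z].
In Python, from plant import monitor, imaging, hand_in gives the robot as it stands. The module is installed in compiled form; this text tells all that it offers.
- The arm moves only by the tool apply_moves, never from a script. Its argument "steps" is a list of rows, each an object with "translation": the shift along the world's x, y, z in mm, a list of three; "turn": the turn about the world's z in degrees; "claw": the closure, from -1 (fully open) to 1 (shut). A call has 1 to 10 rows; each row shifts and turns the commanded pose from where the row before left it; what a row does not reach is not made up. A row lasts 1/12 s, in which the tool goes at most 41.7 mm and 7.16 degrees, less where a joint would pass 70% of its speed; a pose out of reach is approached as far as the arm can. A call is refused whole if a number of a shift passes 41.7 or a number of a turn 7.16, either way. A call with a gripper value outside its range is refused whole. The fingers move at their own pace and stop on an object; the grip force is fixed at half the most. Time passes only in rows, so rows that do not move let the fingers close. It gives the time, the measured TCP pose, the force, the opening and the grip force at its end, in the units of the state.
- monitor.sense(): the state, without advancing time (a new reading comes with each control period).
- imaging.get_image(name): name is "side" or "top" or "wrist"; returns a dict with "pixels" (480x640x3 uint8, red, green, blue), "K" (3x3 intrinsics, pixels), "dist" ([k1, k2, p1, p2, k3] as OpenCV has them; the pictures are not rectified), "R" (3x3) and "t" (3): a world point X has camera coordinates R X + t; the wrist camera has in their place "tool_from_camera" (4x4, takes a point from camera to tool coordinates, whose origin is the TCP and whose axes are the flange's). Camera axes: x right, y down, z forward; pixel columns grow to the right and rows downward; lengths in mm; the calibration is good to about 2 mm. A picture is of the moment at which its call begins: read the wrist's pose just before it. There is no depth.
- hand_in(): hands the job in; it is judged then, once.
The state is a dict: "time": time; "q": joint angles; "qvel": joint speeds; "joint_efforts": joint torques, N m; "ee_pos": TCP position; "tcp_rot": TCP orientation; "ft_force": force on the tool from outside, world axes, zero at the start; "torque": the same for the moment, N m; "finger_gap": finger opening in mm; "grip_force": force on a finger pad.
Only numpy, scipy, OpenCV 4.12 (cv2) and the standard library are available. Lean on these libraries where they do the work, as an engineer would, in place of code of your own. Each camera call takes 0.05 s, during which the arm holds its last target. There are 200 camera calls.

## Working session

There is one attempt and no reset: what is moved stays moved. The work goes in short steps, Python scripts to look and compute and a tool call to move; the robot and the scene stay as the last step left them, time stands still between calls to the robot, and variables do not carry over. Pictures are saved under pics/ and viewed, at most 10 in all, crops included, and the job is handed in when it is done.

Besides the shell and the picture viewer there is one more tool, called by a JSON object that holds its "fn" and its "kwargs", one argument or row to a line. apply_moves: Moves the arm, as the interface text tells. Its arguments: {"type":"object","properties":{"steps":{"type":"array"}},"required":["steps"]}

```bash
mkdir -p pics; cat > h.py <<'E'
import numpy as np, cv2
from plant import monitor, imaging, hand_in
def save(name,fn):
    im=imaging.get_image(name); cv2.imwrite('pics/'+fn+'.png',im['pixels'][:,:,::-1]); np.savez('pics/'+fn+'.npz',**{k:np.array(v) for k,v in im.items()}); return im
def plane(im,uv,z):
    uv=np.array(uv,float).reshape(-1,1,2)
    n=cv2.undistortPoints(uv,np.array(im['K'],float),np.array(im['dist'],float)).reshape(-1,2)
    R=np.array(im['R']);t=np.array(im['t']); d=np.c_[n,np.ones(len(n))]@R; c=-R.T@t
    return c+d*((z-c[2])/d[:,2])[:,None]
E
python3 - <<'E'
from h import *
s=monitor.sense(); print({k:np.round(v,3) for k,v in s.items()})
for n in('top','side'):
    im=save(n,n+'0'); print(n,np.round(-np.array(im['R']).T@im['t']))
E
```

```text
{'time': np.float64(0.0), 'q': array([ 1.035,  0.478,  0.022,  1.556, -0.012,  1.109, -0.083]), 'qvel': array([-0.   ,  0.002,  0.   , -0.001, -0.002,  0.001,  0.001]), 'joint_efforts': array([ 0.0000e+00, -5.9644e+01,  1.6080e+00, -2.8119e+01,  1.2000e-02,
        9.0000e-03,  0.0000e+00]), 'ee_pos': array([ 279.762, -613.653,  230.324]), 'tcp_rot': array([-0.001,  0.977,  0.212, -0.   ]), 'ft_force': array([ 0.76 ,  0.341, -0.514]), 'torque': array([ 0.002,  0.048, -0.002]), 'grip_force': np.float64(0.0), 'finger_gap': np.float64(85.446)}
top [ 501.  -90. 1203.]
side [223. 470. 769.]
```

View pics/top0.png

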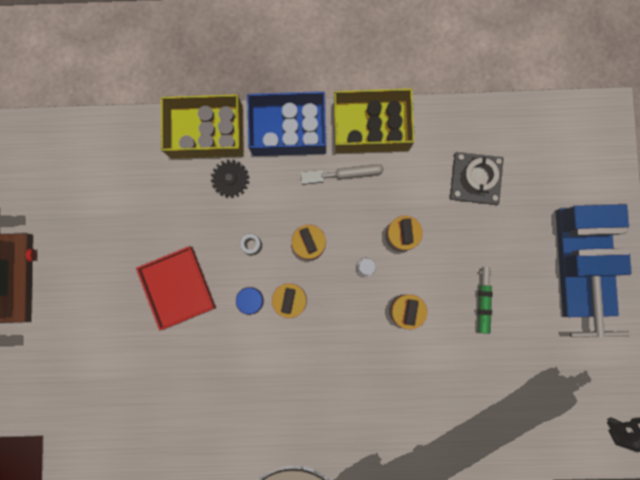

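View pics/side0.png

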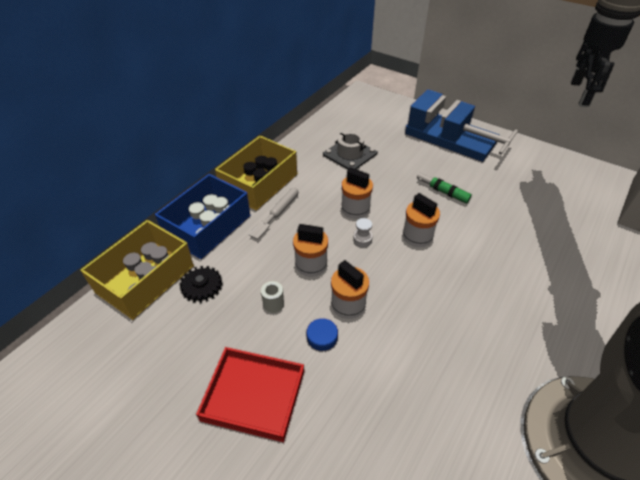

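The top view shows four canisters, with lids at about (308,242), (289,300), (405,233) and (409,311). The red tray is at (176,288). The bystanders are the bushing (250,245), cap (249,301), sprue puller (367,267), scraper (342,174), gear (230,178) and tool handle (485,305). The side view agrees, and the tray is empty.

```bash
cat > m.py <<'E'
from h import *
im=dict(np.load('pics/top0.npz')); px=im['pixels']; hsv=cv2.cvtColor(px,cv2.COLOR_RGB2HSV)
def cs(m,a): return [c for c in cv2.findContours(m.astype(np.uint8),cv2.RETR_EXTERNAL,cv2.CHAIN_APPROX_NONE)[0] if cv2.contourArea(c)>a]
h,s,v=[hsv[...,i].astype(int) for i in range(3)]
for c in cs((h>10)&(h<22)&(s>150)&(v>120),400):
    hull=cv2.convexHull(c); P=plane(im,hull[:,0],80); (x,y),r=cv2.minEnclosingCircle(P[:,:2].astype(np.float32))
    f=np.zeros(px.shape[:2],np.uint8); cv2.fillPoly(f,[hull],1)
    if r>60: continue
    d=cs((f>0)&(v<60),60)
    for b in d:
        Q=plane(im,b[:,0],114)[:,:2].astype(np.float32); rect=cv2.minAreaRect(Q); bx=cv2.boxPoints(rect); e=[bx[1]-bx[0],bx[2]-bx[1]]; e=max(e,key=np.linalg.norm)
        print('can',np.round([x,y,r]),'bar c',np.round(rect[0]),'size',np.round(rect[1]),'long axis deg %.1f'%(np.degrees(np.arctan2(e[1],e[0]))%180), hull[:,0].mean(0).round(), 'reach %.0f'%np.hypot(x,y))
for c in cs(((h<8)|(h>172))&(s>150)&(v>80),1500):
    Q=plane(im,c[:,0],30)[:,:2].astype(np.float32); print('tray',cv2.minAreaRect(Q), 'reach',np.hypot(*cv2.minAreaRect(Q)[0]))
for n,p,z in [('bush',(250,245),50),('cap',(249,301),24),('sprue',(367,267),56)]: print(n,plane(im,[p],z).round())
E
python3 m.py
```

```text
tray ((517.4463500976562, 244.98892211914062), (146.604736328125, 129.4315185546875), 20.790021896362305) reach 572.5122681571851
bush [[605.  75.  50.]]
cap [[483.  83.  24.]]
sprue [[ 550. -178.   56.]]
```

```bash
sed -i 's/(h>10)&(h<22)&(s>150)&(v>120),400/(h>8)\&(h<25)\&(s>150)\&(v>90),250/; s/(v<60),60/(v<70),40/' m.py; python3 - <<'E'
from m import *
for p in [(297,255),(278,300),(392,233),(400,300),(308,240),(289,300)]: print(hsv[p[1],p[0]])
print([(cv2.contourArea(c),cv2.boundingRect(c)) for c in cs((h>8)&(h<25)&(s>150)&(v>90),100)])
E
```

```text
can [ 453. -259.   36.] bar c [ 454. -257.] size [19. 46.] long axis deg 168.1 [409. 313.] reach 522
can [484.  -9.  34.] bar c [484. -10.] size [16. 46.] long axis deg 167.2 [289. 298.] reach 484
can [606. -53.  35.] bar c [606. -53.] size [48. 15.] long axis deg 21.6 [309. 243.] reach 608
can [ 619. -257.   35.] bar c [ 618. -255.] size [48. 19.] long axis deg 3.9 [406. 234.] reach 670
tray ((517.4463500976562, 244.98892211914062), (146.604736328125, 129.4315185546875), 20.790021896362305) reach 572.5122681571851
bush [[605.  75.  50.]]
cap [[483.  83.  24.]]
sprue [[ 550. -178.   56.]]
[ 13  90 110]
[ 20 172 168]
[ 21 169 169]
[ 21 168 170]
[11 32 63]
[ 4 28 64]
[(851.0, (392, 295, 34, 34)), (798.0, (273, 284, 33, 33)), (105.0, (14, 257, 10, 43)), (797.5, (292, 226, 33, 33)), (822.5, (388, 217, 34, 33))]
```

{"fn": "apply_moves", "kwargs": {
  "steps": [
    {"translation": [16, 33, -5], "turn": -3.6, "claw": -1},
    {"translation": [16, 33, -5], "turn": -3.6, "claw": -1},
    {"translation": [16, 33, -5], "turn": -3.6, "claw": -1},
    {"translation": [16, 33, -5], "turn": -3.6, "claw": -1},
    {"translation": [16, 33, -5], "turn": -3.6, "claw": -1},
    {"translation": [16, 33, -5], "turn": -3.6, "claw": -1},
    {"translation": [16, 33, -5], "turn": -3.6, "claw": -1},
    {"translation": [16, 33, -5], "turn": -3.6, "claw": -1},
    {"translation": [16, 33, -5], "turn": -3.6, "claw": -1},
    {"translation": [0, 0, 0], "turn": 0, "claw": -1}
  ]
}}

```text
time: 0.93
ee_pos: [427.5, -308.8, 185.1]
tcp_rot: [-0.002, 0.998, -0.065, -0.0]
ft_force: [-0.0, 0.7, -0.2]
finger_gap: 85.1
grip_force: 0.0
```

{"fn": "apply_moves", "kwargs": {
  "steps": [
    {"translation": [13, 25, 0], "turn": -2.2, "claw": -1},
    {"translation": [13, 25, 0], "turn": -2.2, "claw": -1},
    {"translation": [0, 0, 0], "turn": 0, "claw": -1}
  ]
}}

```text
time: 1.18
ee_pos: [452.8, -261.6, 186.1]
tcp_rot: [-0.001, 0.995, -0.104, 0.0]
ft_force: [0.4, 0.3, 0.2]
finger_gap: 85.7
grip_force: 0.0
```

```bash
cat >> h.py <<'E'
from scipy.spatial.transform import Rotation as Ro
def wrist(fn):
    s=monitor.sense(); im=save('wrist',fn); w,x,y,z=s['tcp_rot']; Rt=Ro.from_quat([x,y,z,w]).as_matrix()
    T=np.array(im['tool_from_camera']); Rc=Rt@T[:3,:3]; c=Rt@T[:3,3]+s['ee_pos']
    im['R']=Rc.T; im['t']=-Rc.T@c; return s,im
E
python3 - <<'E'
from h import *
s,im=wrist('w1'); print(s['ee_pos'],s['tcp_rot'])
np.savez('pics/w1.npz',R=im['R'],t=im['t'],K=im['K'],dist=im['dist'],pixels=im['pixels'])
E
```

```text
[ 452.84419539 -261.59413178  186.08780348] [-1.41938189e-03  9.94567125e-01 -1.04087085e-01  3.13404041e-04]
```

View pics/w1.png

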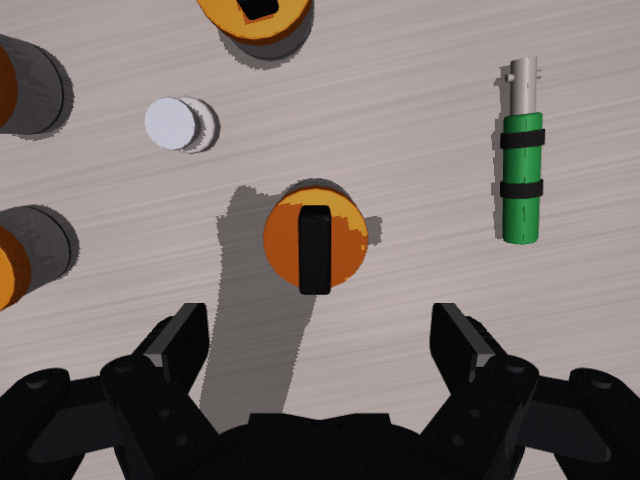

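The wrist view shows the bar upright in the image: columns 299–331, rows 206–294, lid around (316,238), midway between the fingers. I'll check its position.

```bash
python3 - <<'E'
from h import *
im=dict(np.load('pics/w1.npz'))
print(plane(im,[(315,294),(315,207),(299,250),(331,250)],114).round(), plane(im,[(264,240),(368,240)],80).round())
E
```

```text
[[ 429. -254.  114.]
 [ 482. -265.  114.]
 [ 459. -251.  114.]
 [ 455. -269.  114.]] [[ 461. -224.   80.]
 [ 446. -295.   80.]]
```

{"fn": "apply_moves", "kwargs": {
  "steps": [
    {"translation": [2, 2, -25], "turn": 0, "claw": -1},
    {"translation": [0, 0, -25], "turn": 0, "claw": -1},
    {"translation": [0, 0, -25], "turn": 0, "claw": -1},
    {"translation": [0, 0, -25], "turn": 0, "claw": -1},
    {"translation": [0, 0, 0], "turn": 0, "claw": -1},
    {"translation": [0, 0, 0], "turn": 0, "claw": 1},
    {"translation": [0, 0, 0], "turn": 0, "claw": 1},
    {"translation": [0, 0, 0], "turn": 0, "claw": 1},
    {"translation": [0, 0, 0], "turn": 0, "claw": 1},
    {"translation": [0, 0, 0], "turn": 0, "claw": 1}
  ]
}}

```text
time: 2.07
ee_pos: [452.8, -265.4, 87.5]
tcp_rot: [0.0, 0.994, -0.107, 0.001]
ft_force: [0.5, 1.4, 0.1]
finger_gap: 25.5
grip_force: 0.7
```

{"fn": "apply_moves", "kwargs": {
  "steps": [
    {"translation": [0, 0, 0], "turn": 0, "claw": 1},
    {"translation": [0, 0, 0], "turn": 0, "claw": 1},
    {"translation": [0, 0, 0], "turn": 0, "claw": 1}
  ]
}}

```text
time: 2.32
ee_pos: [452.1, -265.2, 86.5]
tcp_rot: [0.0, 0.994, -0.107, 0.0]
ft_force: [-0.8, 0.5, 0.9]
finger_gap: 18.9
grip_force: 61.3
```

{"fn": "apply_moves", "kwargs": {
  "steps": [
    {"translation": [0, 0, 6], "turn": 0, "claw": 1},
    {"translation": [0, 0, 12], "turn": 0, "claw": 1},
    {"translation": [0, 0, 16], "turn": 0, "claw": 1},
    {"translation": [0, 0, 10], "turn": 0, "claw": 1},
    {"translation": [0, 0, 6], "turn": 0, "claw": 1},
    {"translation": [0, 0, 0], "turn": 0, "claw": 1},
    {"translation": [0, 0, 0], "turn": 0, "claw": 1},
    {"translation": [0, 0, 0], "turn": 0, "claw": 1},
    {"translation": [0, 0, 0], "turn": 0, "claw": 1},
    {"translation": [0, 0, 0], "turn": 0, "claw": 1}
  ]
}}

```text
time: 3.15
ee_pos: [451.6, -265.0, 135.6]
tcp_rot: [-0.0, 0.994, -0.107, -0.001]
ft_force: [-0.0, 0.2, -2.9]
finger_gap: 19.2
grip_force: 60.7
```

{"fn": "apply_moves", "kwargs": {
  "steps": [
    {"translation": [0, 0, 0], "turn": 0, "claw": 1},
    {"translation": [0, 0, 0], "turn": 0, "claw": 1}
  ]
}}

```text
time: 3.32
ee_pos: [451.9, -265.1, 136.0]
tcp_rot: [-0.0, 0.994, -0.107, -0.0]
ft_force: [0.5, 0.5, -2.5]
finger_gap: 19.0
grip_force: 60.7
```

That canister is light at about 2.7 N, so I'll put it back where it stood.

{"fn": "apply_moves", "kwargs": {
  "steps": [
    {"translation": [1, 3, -10], "turn": 0, "claw": 1},
    {"translation": [1, 3, -14], "turn": 0, "claw": 1},
    {"translation": [0, 0, -12], "turn": 0, "claw": 1},
    {"translation": [0, 0, -8], "turn": 0, "claw": 1},
    {"translation": [0, 0, -4], "turn": 0, "claw": 1},
    {"translation": [0, 0, -2], "turn": 0, "claw": 1},
    {"translation": [0, 0, 0], "turn": 0, "claw": 1},
    {"translation": [0, 0, 0], "turn": 0, "claw": 1},
    {"translation": [0, 0, 0], "turn": 0, "claw": 1},
    {"translation": [0, 0, 0], "turn": 0, "claw": -0.2}
  ]
}}

```text
time: 4.15
ee_pos: [454.5, -259.4, 86.6]
tcp_rot: [0.0, 0.994, -0.107, 0.001]
ft_force: [-0.6, 0.7, 0.8]
finger_gap: 29.2
grip_force: 0.0
```

{"fn": "apply_moves", "kwargs": {
  "steps": [
    {"translation": [0, 0, 0], "turn": 0, "claw": -1},
    {"translation": [0, 0, 0], "turn": 0, "claw": -1},
    {"translation": [0, 0, 0], "turn": 0, "claw": -1},
    {"translation": [0, 0, 0], "turn": 0, "claw": -1},
    {"translation": [0, 0, 10], "turn": 0, "claw": -1},
    {"translation": [0, 0, 25], "turn": 0, "claw": -1},
    {"translation": [0, 0, 30], "turn": 0, "claw": -1},
    {"translation": [0, 0, 25], "turn": 0, "claw": -1},
    {"translation": [0, 0, 10], "turn": 0, "claw": -1}
  ]
}}

```text
time: 4.9
ee_pos: [455.8, -260.1, 190.6]
tcp_rot: [0.001, 0.994, -0.107, 0.003]
ft_force: [-0.4, -0.2, -0.4]
finger_gap: 85.7
grip_force: 0.0
```

{"fn": "apply_moves", "kwargs": {
  "steps": [
    {"translation": [25, 0, 0], "turn": 2.7, "claw": -1},
    {"translation": [35, 1, 0], "turn": 2.7, "claw": -1},
    {"translation": [35, 1, 0], "turn": 2.7, "claw": -1},
    {"translation": [35, 1, 0], "turn": 2.7, "claw": -1},
    {"translation": [25, 0, 0], "turn": 2.7, "claw": -1},
    {"translation": [10, 0, 0], "turn": 2.7, "claw": -1},
    {"translation": [0, 0, 0], "turn": 0, "claw": -1},
    {"translation": [0, 0, 0], "turn": 0, "claw": -1},
    {"translation": [0, 0, 0], "turn": 0, "claw": -1},
    {"translation": [0, 0, 0], "turn": 0, "claw": -1}
  ]
}}

```text
time: 5.73
ee_pos: [617.7, -256.7, 186.4]
tcp_rot: [0.0, 0.999, 0.033, -0.0]
ft_force: [-0.5, 1.1, 0.0]
finger_gap: 85.4
grip_force: 0.0
```

```bash
cat > wm.py <<'E'
import sys
from h import *
s,im=wrist(sys.argv[1]); print(s['ee_pos'].round(1),'tool x deg %.1f'%np.degrees(2*np.arctan2(s['tcp_rot'][2],s['tcp_rot'][1])))
px=im['pixels']; hsv=cv2.cvtColor(px,cv2.COLOR_RGB2HSV).astype(int); o=((hsv[...,0]>5)&(hsv[...,0]<25)&(hsv[...,1]>150)).astype(np.uint8)
best=[]
for c in cv2.findContours(o,cv2.RETR_EXTERNAL,cv2.CHAIN_APPROX_NONE)[0]:
    if cv2.contourArea(c)<800: continue
    hull=cv2.convexHull(c); f=np.zeros(px.shape[:2],np.uint8); cv2.fillPoly(f,[hull],1)
    for b in cv2.findContours(((f>0)&(hsv[...,2]<60)).astype(np.uint8),cv2.RETR_EXTERNAL,cv2.CHAIN_APPROX_NONE)[0]:
        if cv2.contourArea(b)<500: continue
        Q=plane(im,b[:,0],114)[:,:2].astype(np.float32); r=cv2.minAreaRect(Q); bx=cv2.boxPoints(r); e=max([bx[1]-bx[0],bx[2]-bx[1]],key=np.linalg.norm)
        (x,y),rad=cv2.minEnclosingCircle(plane(im,hull[:,0],80)[:,:2].astype(np.float32))
        print('bar',np.round(r[0]),np.round(r[1]),'deg %.1f'%(np.degrees(np.arctan2(e[1],e[0]))%180),'lid',round(x),round(y),round(rad))
E
python3 wm.py w2
```

```text
[ 617.7 -256.7  186.4] tool x deg 3.8
bar [ 625. -256.] [51. 19.] deg 3.4 lid 621 -257 37
bar [615. -81.] [51. 22.] deg 4.6 lid 607 -61 39
```

{"fn": "apply_moves", "kwargs": {
  "steps": [
    {"translation": [3, 0, -25], "turn": 0, "claw": -1},
    {"translation": [0, 0, -30], "turn": 0, "claw": -1},
    {"translation": [0, 0, -30], "turn": 0, "claw": -1},
    {"translation": [0, 0, -15], "turn": 0, "claw": -1},
    {"translation": [0, 0, 0], "turn": 0, "claw": -1},
    {"translation": [0, 0, 0], "turn": 0, "claw": 1},
    {"translation": [0, 0, 0], "turn": 0, "claw": 1},
    {"translation": [0, 0, 0], "turn": 0, "claw": 1},
    {"translation": [0, 0, 0], "turn": 0, "claw": 1},
    {"translation": [0, 0, 0], "turn": 0, "claw": 1}
  ]
}}

```text
time: 6.62
ee_pos: [622.7, -256.5, 87.6]
tcp_rot: [0.0, 0.999, 0.034, 0.001]
ft_force: [0.3, 0.4, 0.1]
finger_gap: 25.5
grip_force: 0.0
```

{"fn": "apply_moves", "kwargs": {
  "steps": [
    {"translation": [0, 0, 0], "turn": 0, "claw": 1},
    {"translation": [0, 0, 0], "turn": 0, "claw": 1},
    {"translation": [0, 0, 0], "turn": 0, "claw": 1}
  ]
}}

```text
time: 6.87
ee_pos: [622.9, -256.3, 87.6]
tcp_rot: [0.0, 0.999, 0.034, 0.001]
ft_force: [-0.7, 1.0, 5.5]
finger_gap: 19.1
grip_force: 60.0
```

{"fn": "apply_moves", "kwargs": {
  "steps": [
    {"translation": [0, 0, 6], "turn": 0, "claw": 1},
    {"translation": [0, 0, 12], "turn": 0, "claw": 1},
    {"translation": [0, 0, 16], "turn": 0, "claw": 1},
    {"translation": [0, 0, 10], "turn": 0, "claw": 1},
    {"translation": [0, 0, 6], "turn": 0, "claw": 1},
    {"translation": [0, 0, 0], "turn": 0, "claw": 1},
    {"translation": [0, 0, 0], "turn": 0, "claw": 1},
    {"translation": [0, 0, 0], "turn": 0, "claw": 1},
    {"translation": [0, 0, 0], "turn": 0, "claw": 1},
    {"translation": [0, 0, 0], "turn": 0, "claw": 1}
  ]
}}

```text
time: 7.7
ee_pos: [621.6, -256.0, 135.5]
tcp_rot: [-0.0, 0.999, 0.034, -0.001]
ft_force: [-0.2, 0.6, -3.2]
finger_gap: 19.4
grip_force: 58.9
```

This one is light too, at about 3.1 N. I'll put it back and move on to the third at (606,-53).

{"fn": "apply_moves", "kwargs": {
  "steps": [
    {"translation": [0, 0, -10], "turn": 0, "claw": 1},
    {"translation": [0, 0, -14], "turn": 0, "claw": 1},
    {"translation": [0, 0, -12], "turn": 0, "claw": 1},
    {"translation": [0, 0, -8], "turn": 0, "claw": 1},
    {"translation": [0, 0, -4], "turn": 0, "claw": 1},
    {"translation": [0, 0, -1], "turn": 0, "claw": 1},
    {"translation": [0, 0, 0], "turn": 0, "claw": 1},
    {"translation": [0, 0, 0], "turn": 0, "claw": 1},
    {"translation": [0, 0, 0], "turn": 0, "claw": 1},
    {"translation": [0, 0, 0], "turn": 0, "claw": -0.2}
  ]
}}

```text
time: 8.53
ee_pos: [622.0, -256.1, 87.4]
tcp_rot: [0.0, 0.999, 0.034, 0.0]
ft_force: [-0.0, -0.1, 0.5]
finger_gap: 29.6
grip_force: 0.0
```

{"fn": "apply_moves", "kwargs": {
  "steps": [
    {"translation": [0, 0, 0], "turn": 0, "claw": -1},
    {"translation": [0, 0, 0], "turn": 0, "claw": -1},
    {"translation": [0, 0, 0], "turn": 0, "claw": -1},
    {"translation": [0, 0, 0], "turn": 0, "claw": -1},
    {"translation": [0, 0, 10], "turn": 0, "claw": -1},
    {"translation": [0, 0, 25], "turn": 0, "claw": -1},
    {"translation": [0, 0, 30], "turn": 0, "claw": -1},
    {"translation": [0, 0, 25], "turn": 0, "claw": -1},
    {"translation": [0, 0, 10], "turn": 0, "claw": -1}
  ]
}}

```text
time: 9.28
ee_pos: [624.1, -257.0, 192.4]
tcp_rot: [0.001, 0.999, 0.034, 0.003]
ft_force: [-0.1, -0.9, 0.1]
finger_gap: 85.7
grip_force: 0.0
```

{"fn": "apply_moves", "kwargs": {
  "steps": [
    {"translation": [0, 20, 0], "turn": 2.5, "claw": -1},
    {"translation": [-3, 35, 0], "turn": 2.5, "claw": -1},
    {"translation": [-3, 35, 0], "turn": 2.5, "claw": -1},
    {"translation": [-3, 35, 0], "turn": 2.5, "claw": -1},
    {"translation": [-3, 35, 0], "turn": 2.5, "claw": -1},
    {"translation": [-3, 30, 0], "turn": 2.5, "claw": -1},
    {"translation": [0, 13, 0], "turn": 2.5, "claw": -1},
    {"translation": [0, 0, 0], "turn": 0, "claw": -1},
    {"translation": [0, 0, 0], "turn": 0, "claw": -1},
    {"translation": [0, 0, 0], "turn": 0, "claw": -1}
  ]
}}

```text
time: 10.12
ee_pos: [606.9, -55.4, 186.9]
tcp_rot: [0.001, 0.983, 0.184, -0.0]
ft_force: [-0.8, -1.5, 0.2]
finger_gap: 85.5
grip_force: 0.0
```

```bash
python3 wm.py w3
```

```text
[606.9 -55.4 186.9] tool x deg 21.3
bar [514. -17.] [69. 16.] deg 11.3 lid 489 -11 40
bar [ 626. -228.] [30. 49.] deg 166.3 lid 621 -248 41
bar [612. -50.] [51. 19.] deg 21.7 lid 608 -51 37
```

{"fn": "apply_moves", "kwargs": {
  "steps": [
    {"translation": [2, 4, -25], "turn": 0, "claw": -1},
    {"translation": [0, 0, -30], "turn": 0, "claw": -1},
    {"translation": [0, 0, -30], "turn": 0, "claw": -1},
    {"translation": [0, 0, -15], "turn": 0, "claw": -1},
    {"translation": [0, 0, 0], "turn": 0, "claw": -1},
    {"translation": [0, 0, 0], "turn": 0, "claw": 1},
    {"translation": [0, 0, 0], "turn": 0, "claw": 1},
    {"translation": [0, 0, 0], "turn": 0, "claw": 1},
    {"translation": [0, 0, 0], "turn": 0, "claw": 1},
    {"translation": [0, 0, 0], "turn": 0, "claw": 1}
  ]
}}

```text
time: 11.0
ee_pos: [609.8, -49.4, 88.5]
tcp_rot: [0.0, 0.983, 0.186, 0.001]
ft_force: [0.7, -0.0, -0.0]
finger_gap: 25.8
grip_force: 0.0
```

{"fn": "apply_moves", "kwargs": {
  "steps": [
    {"translation": [0, 0, 0], "turn": 0, "claw": 1},
    {"translation": [0, 0, 0], "turn": 0, "claw": 1},
    {"translation": [0, 0, 0], "turn": 0, "claw": 1}
  ]
}}

```text
time: 11.25
ee_pos: [609.8, -49.7, 88.4]
tcp_rot: [0.0, 0.983, 0.186, 0.001]
ft_force: [-0.4, -2.5, 5.4]
finger_gap: 19.1
grip_force: 59.9
```

{"fn": "apply_moves", "kwargs": {
  "steps": [
    {"translation": [0, 0, 6], "turn": 0, "claw": 1},
    {"translation": [0, 0, 12], "turn": 0, "claw": 1},
    {"translation": [0, 0, 16], "turn": 0, "claw": 1},
    {"translation": [0, 0, 10], "turn": 0, "claw": 1},
    {"translation": [0, 0, 6], "turn": 0, "claw": 1},
    {"translation": [0, 0, 0], "turn": 0, "claw": 1},
    {"translation": [0, 0, 0], "turn": 0, "claw": 1},
    {"translation": [0, 0, 0], "turn": 0, "claw": 1},
    {"translation": [0, 0, 0], "turn": 0, "claw": 1},
    {"translation": [0, 0, 0], "turn": 0, "claw": 1}
  ]
}}

```text
time: 12.08
ee_pos: [608.5, -49.1, 136.5]
tcp_rot: [-0.0, 0.983, 0.186, -0.001]
ft_force: [-0.2, -0.3, -6.4]
finger_gap: 19.1
grip_force: 59.4
```

The third is heavy at about 6.4 N (0.65 kg). I'll raise it and carry it over the tray.

{"fn": "apply_moves", "kwargs": {
  "steps": [
    {"translation": [0, 0, 12], "turn": 0, "claw": 1},
    {"translation": [0, 0, 18], "turn": 0, "claw": 1},
    {"translation": [0, 5, 18], "turn": 0, "claw": 1},
    {"translation": [-4, 14, 10], "turn": 0, "claw": 1},
    {"translation": [-8, 24, 0], "turn": 0, "claw": 1},
    {"translation": [-9, 28, 0], "turn": 0, "claw": 1},
    {"translation": [-9, 30, 0], "turn": 0, "claw": 1},
    {"translation": [-9, 30, 0], "turn": 0, "claw": 1},
    {"translation": [-9, 30, 0], "turn": 0, "claw": 1},
    {"translation": [-9, 30, 0], "turn": 0, "claw": 1}
  ]
}}

```text
time: 12.92
ee_pos: [550.7, 144.3, 195.8]
tcp_rot: [-0.0, 0.983, 0.186, 0.0]
ft_force: [0.2, 0.2, -6.7]
finger_gap: 19.0
grip_force: 59.6
```

{"fn": "apply_moves", "kwargs": {
  "steps": [
    {"translation": [-9, 30, 0], "turn": 0, "claw": 1},
    {"translation": [-9, 28, 0], "turn": 0, "claw": 1},
    {"translation": [-8, 24, 0], "turn": 0, "claw": 1},
    {"translation": [-4, 14, 0], "turn": 0, "claw": 1},
    {"translation": [-2, 7, 0], "turn": 0, "claw": 1},
    {"translation": [0, 0, 0], "turn": 0, "claw": 1},
    {"translation": [0, 0, 0], "turn": 0, "claw": 1},
    {"translation": [0, 0, 0], "turn": 0, "claw": 1},
    {"translation": [0, 0, 0], "turn": 0, "claw": 1},
    {"translation": [0, 0, 0], "turn": 0, "claw": 1}
  ]
}}

```text
time: 13.75
ee_pos: [520.6, 243.3, 195.3]
tcp_rot: [0.0, 0.983, 0.185, -0.0]
ft_force: [1.2, -0.2, -6.4]
finger_gap: 19.3
grip_force: 59.6
```

```bash
python3 - <<'E'
from h import *
s=monitor.sense(); print(s['ee_pos'].round(1),s['ft_force'],s['finger_gap']); im=save('side','s1')
E
```

```text
[520.6 243.3 195.3] [ 1.22092511 -0.19663266 -6.41908774] 19.25837811987865
```

View pics/s1.png

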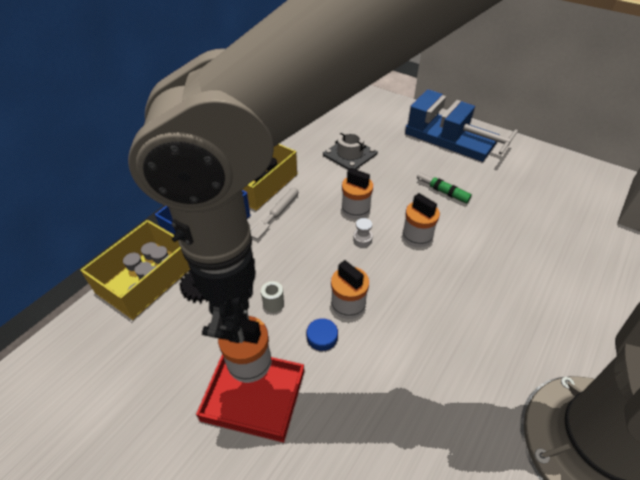

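The side view shows the canister held upright above the tray at (247,350), with the other three standing in place. I'll lower it.

{"fn": "apply_moves", "kwargs": {
  "steps": [
    {"translation": [-1, 1, -12], "turn": 0, "claw": 1},
    {"translation": [-1, 1, -18], "turn": 0, "claw": 1},
    {"translation": [0, 0, -20], "turn": 0, "claw": 1},
    {"translation": [0, 0, -18], "turn": 0, "claw": 1},
    {"translation": [0, 0, -14], "turn": 0, "claw": 1},
    {"translation": [0, 0, -8], "turn": 0, "claw": 1},
    {"translation": [0, 0, -6], "turn": 0, "claw": 1},
    {"translation": [0, 0, 0], "turn": 0, "claw": 1},
    {"translation": [0, 0, 0], "turn": 0, "claw": 1},
    {"translation": [0, 0, 0], "turn": 0, "claw": 1}
  ]
}}

```text
time: 14.63
ee_pos: [518.8, 247.2, 100.2]
tcp_rot: [-0.0, 0.983, 0.186, 0.001]
ft_force: [1.1, -0.2, -7.0]
finger_gap: 18.7
grip_force: 59.6
```

{"fn": "apply_moves", "kwargs": {
  "steps": [
    {"translation": [0, 0, -2], "turn": 0, "claw": 1},
    {"translation": [0, 0, -2], "turn": 0, "claw": 1},
    {"translation": [0, 0, -1], "turn": 0, "claw": 1},
    {"translation": [0, 0, 0], "turn": 0, "claw": 1},
    {"translation": [0, 0, 0], "turn": 0, "claw": 1},
    {"translation": [0, 0, 0], "turn": 0, "claw": 1}
  ]
}}

```text
time: 15.13
ee_pos: [518.1, 246.8, 94.4]
tcp_rot: [-0.0, 0.983, 0.186, 0.0]
ft_force: [0.2, 0.1, -6.2]
finger_gap: 18.9
grip_force: 59.6
```

{"fn": "apply_moves", "kwargs": {
  "steps": [
    {"translation": [0, 0, -1], "turn": 0, "claw": 1},
    {"translation": [0, 0, -1], "turn": 0, "claw": 1},
    {"translation": [0, 0, -0.5], "turn": 0, "claw": 1},
    {"translation": [0, 0, 0], "turn": 0, "claw": 1},
    {"translation": [0, 0, 0], "turn": 0, "claw": 1},
    {"translation": [0, 0, 0], "turn": 0, "claw": 1}
  ]
}}

```text
time: 15.63
ee_pos: [518.5, 246.9, 93.4]
tcp_rot: [0.0, 0.983, 0.186, 0.001]
ft_force: [-3.6, -3.2, 5.8]
finger_gap: 18.6
grip_force: 61.6
```

Contact: the vertical force has changed sign. I'll release and rise.

{"fn": "apply_moves", "kwargs": {
  "steps": [
    {"translation": [0, 0, 0], "turn": 0, "claw": -0.2},
    {"translation": [0, 0, 0], "turn": 0, "claw": -1},
    {"translation": [0, 0, 0], "turn": 0, "claw": -1},
    {"translation": [0, 0, 0], "turn": 0, "claw": -1},
    {"translation": [0, 0, 0], "turn": 0, "claw": -1},
    {"translation": [0, 0, 10], "turn": 0, "claw": -1},
    {"translation": [0, 0, 25], "turn": 0, "claw": -1},
    {"translation": [0, 0, 30], "turn": 0, "claw": -1},
    {"translation": [0, 0, 30], "turn": 0, "claw": -1},
    {"translation": [0, 0, 20], "turn": 0, "claw": -1}
  ]
}}

```text
time: 16.47
ee_pos: [518.9, 247.5, 210.5]
tcp_rot: [-0.001, 0.983, 0.186, 0.002]
ft_force: [1.2, 1.6, -0.3]
finger_gap: 85.4
grip_force: 0.0
```

{"fn": "apply_moves", "kwargs": {
  "steps": [
    {"translation": [-10, -20, 20], "turn": 0, "claw": -1},
    {"translation": [-10, -30, 10], "turn": 0, "claw": -1},
    {"translation": [-10, -30, 0], "turn": 0, "claw": -1},
    {"translation": [-10, -30, 0], "turn": 0, "claw": -1},
    {"translation": [0, -20, 0], "turn": 0, "claw": -1},
    {"translation": [0, -10, 0], "turn": 0, "claw": -1},
    {"translation": [0, 0, 0], "turn": 0, "claw": -1},
    {"translation": [0, 0, 0], "turn": 0, "claw": -1},
    {"translation": [0, 0, 0], "turn": 0, "claw": -1}
  ]
}}

```text
time: 17.22
ee_pos: [478.3, 108.7, 237.1]
tcp_rot: [-0.0, 0.982, 0.187, 0.0]
ft_force: [0.3, 1.2, 0.4]
finger_gap: 85.5
grip_force: 0.0
```

```bash
python3 - <<'E'
from h import *
im=save('side','s2')
E
```

```text
(no output)
```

View pics/s2.png

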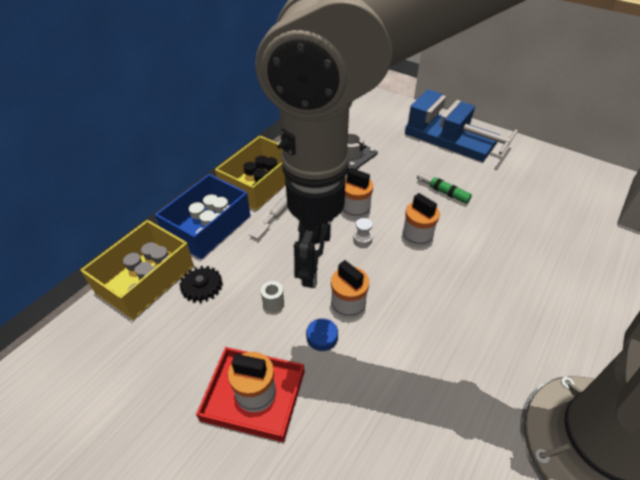

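The canister stands upright in the middle of the tray at (253,382). The other canisters and the bystanders are in place, and the arm is clear.

```bash
python3 -c "
from h import *
print(hand_in())"
```

```text
the job is handed in; nothing more can be done
None
```

I handed the job in with the heavy canister (about 0.65 kg, third lifted) standing upright on the tray floor, the two light ones I lifted put back where they stood, and the fourth never lifted; the judging gave no result back.

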